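# Unscrew the hub nut and take the tape roll off the reel stand

### The job

The black tape on the reel stand is to be changed. Unscrew the hub nut (ordinary right-hand thread, do not force it), lift it off and stand it flange down in the small compartment of the metal tray, then lift off the roll and lay it flat in the large compartment. Leave everything else where it is.

Things in the scene. Friction and masses are not known exactly. Their poses are not given: they have to be found in the camera images.
- reel_stand: Fixed reel stand. Round dark steel foot (104 mm across, 10 to 13 mm high), a round platform 56 mm across whose top is at 33 mm, and on it an upright aluminium stud (26 mm across over its thread) that ends 74 mm above the bench. The tape roll lies on the platform round the stud, the hub nut is screwed on the stud above it. Origin: on the stud's axis at bench level, z up.
- stud_top (a point): Centre of the stud's top end, 74 mm above the bench, on the thread's axis. Right-hand thread, 8 mm a turn. The nut lets go after about one and a quarter turns anticlockwise seen from above (7.9 rad, at most 8.5 rad; it has then climbed 10 mm); only then can it be lifted, straight up by another 12 mm or more to clear the stud.
- hub_nut: Grey plastic hub nut, 42 mm high, loose, 60 g. Origin: centre of its underside, z up its axis; it starts about 54 mm above the bench, just over the roll. From below: flange 54 mm across, 0 to 4 mm; skirt 37 mm across, to 25 mm; closed round ribbed head 39 mm across, to 42 mm. Hollow underneath. About 1 mm of play in the thread; turns easily, stays where it is left.
- nut_grip (a point): Point on the nut's axis inside its head, 34 mm above its underside: the place to grip it, at any yaw.
- roll: Roll of black tape lying flat, 68 mm outer diameter, 19 mm high, bore 36 mm, 50 g. Origin: underside, z up; the ring's centre lies 2 mm from it towards its +y (a loose tape end sticks out 4 mm at -y). Grip it along its own x, 68 mm wide. On the stand its underside is 33 mm above the bench; it may lie some 4 mm off the stud's axis.
- tray: Fixed shallow metal tray, 128 mm (its x) by 217 mm (its y), walls 14 mm high and 4 mm thick, floor 3 mm thick, with one divider. Origin: centre of its underside. Small compartment towards its +y, large one towards its -y.
- tray_small (a point): Centre of the small compartment, on its floor (3 mm above the bench); inside 120 mm (tray x) by 85 mm (tray y).
- tray_large (a point): Centre of the large compartment, on its floor (3 mm above the bench); inside 120 mm by 120 mm.
- plug: Bystander: grey round instrument plug with cable stub, 34x119x25 mm, lying beyond the stand. Origin: centre of its underside.
- strip: Bystander: white screw terminal strip, 23x60x16 mm, lying beyond the tray. Origin: centre of its underside.
- spare_tape: Bystander: roll of yellow tape, 68x72x15 mm, lying on the bench towards the left. Origin: centre of its underside.
- marker_pen: Bystander: marker pen, 17x135x16 mm, lying on the bench towards the right. Origin: centre of its underside.
There are look-alikes about, which are no part of the job. Of the things like the roll, leave any that is blue, orange or red; of the rest the larger one is meant.

How it is judged (in metres and radians):
On the way, in this order (a step that is already met when the one before it is completed fails the run):
1. the hub nut is unscrewed and lifted clear of the stud (z of hub_nut in the frame of reel_stand above 0.076 m and contact force between hub_nut and reel_stand below 0.5 N), for 0.1 s.
2. the roll is lifted clear of the stud (z of roll in the frame of reel_stand above 0.077 m), for 0.1 s.
At the end, for the whole second after the job is handed in: The hub nut stands flange down (within 7 degrees of upright) on the floor of the tray's small compartment, the black roll lies flat (within 7 degrees) on the floor of the large compartment, both at rest (x of hub_nut in the frame of tray_small between -0.042 and 0.042 m and y of hub_nut in the frame of tray_small between -0.025 and 0.025 m and z of hub_nut in the frame of tray_small between -0.005 and 0.005 m and angle between each of hub_nut, roll's own z axis and vertical below 0.12 rad and x of roll in the frame of tray_large between -0.036 and 0.036 m and y of roll in the frame of tray_large between -0.036 and 0.036 m and z of roll in the frame of tray_large between -0.005 and 0.005 m and linear speed of each of hub_nut, roll below 0.02 m/s); the robot touches nothing.
It fails at once if the nut is forced: more than 150 N between nut and stand (contact force between hub_nut and reel_stand above 150 N).
It fails at once if a bystander (plug, terminal strip, yellow tape, marker pen) is pushed more than 30 mm from its place (distance of any of plug, strip, spare_tape, marker_pen from where it was at the start of the episode above 0.03 m).
It also fails if it takes over 72 s, if anything falls off the work surface, if the arm or the gripper's body presses on something with over 40 N, if the wrist force passes 120 N, or if a joint passes its speed limit or range.

### The arm

A 6-joint arm with a two-finger parallel gripper is mounted at the origin on a cart in front of the work surface, level with it; the furniture and walls round the work are solid. World frame = base frame: x ahead of the robot, y to its left, z up, the work surface at z = 0. Lengths are in m, angles in degrees, forces in N, time in s.
With the tool pointing down it reaches from about 0.25 to 0.725 m from the base axis. Payload 9.7 kg.
Tool frame: the origin (TCP) lies midway between the tips of the shut fingers; the grasp point (between the pads) lies 19 mm behind it; z points along the fingers, y is the line along which they close (so a half turn about z gives the same grasp; the last joint's range is limited). The gripper opens to 85 mm and grips with 20 to 120 N. Pads are 22 mm wide; open, the fingers measure 114 mm over their backs; the gripper's body (76 mm by 85 mm) begins 54 mm behind the grasp point. The pads swing forward as they close: fully open they stand 13 mm farther back than shut.
Start: joints at [69.328, 4.979, 10.078, 95.1, 0, 90], TCP at [0.194, 0.515, 0.231] pointing down, gripper open.
Joint ranges: [-179.16, 179.16], [-48.56, 103.87], [-65.8, 70.77], [-126.05, 130.52], [-82.76, 87.17], [-180, 180]. Speed limits (degrees/s): [127.2, 127.2, 147.25, 180, 180, 180].

### API

Orientations are given as [roll, pitch, yaw] about the fixed x, y, z axes, in that order (R = Rz(yaw) Ry(pitch) Rx(roll)).
In Python, from workcell import bot gives the robot as it stands.
- The arm moves only by the shell command python3 -m crank 'ROWS' [FORCE]. ROWS is JSON, a list of rows, each an object with "gripper": the finger opening in mm, from 0 to 85.4; "travel": the shift along the tool's x, y, z in mm, a list of three; "twist": the turn, a rotation vector about the tool's x, y, z in rad, a list of three. In form: [{"gripper": gripper, "travel": [tx, ty, tz], "twist": [rx, ry, rz]}, ...]. A call has 1 to 12 rows; each row shifts and turns the commanded pose from where the row before left it, along the tool's axes as they then stand; what a row does not reach is not made up. A row lasts 1/8 s, in which the tool goes at most 62.5 mm and 10.7 degrees, less where a joint would pass 70% of its speed; a pose out of reach is approached as far as the arm can. A call is refused whole if a number of a shift passes 62.5 or a number of a turn 0.188, either way. A call with a gripper value outside its range is refused whole. The fingers move at their own pace and stop on an object; FORCE is the grip in N (left out, the last holds). Time passes only in rows, so rows that do not move let the fingers close. It gives the time, the measured TCP pose, the force, the opening and the grip force at its end, in the units of the state.
- bot.get_obs(): the state, without advancing time (a new reading comes with each control period).
- bot.camera(name): name is "scene" or "side" or "wrist"; returns the picture (480x640x3 uint8, red, green, blue); there is no depth.
- bot.calibration(name): a dict with "vfov" (degrees; the focal length in pixels is half the picture's height over the tangent of half this angle, whatever the lens; pixels are square), "cx", "cy" (the principal point, pixels), "k1" (the pictures are not rectified: a ray, as slopes to the right and down, at radius r is drawn at 1 + k1 r^2 times it, then the intrinsics apply), "camera_from_world" (4x4, takes a point from world to camera coordinates). Camera axes: x right, y down, z forward; pixel columns grow to the right and rows downward; lengths in m; the calibration is good to about 2 mm. A picture is of the moment at which its call begins: read the wrist's pose just before it. calibration takes no time and is no camera call; for the wrist camera it gives the pose at the moment of the call.
- bot.job_done(): hands the job in; it is judged then, once.
The state is a dict: "time": time; "q": joint angles; "qd": joint speeds; "joint_efforts": joint torques, N m; "ee_pos": TCP position; "tcp_rot": TCP orientation; "wrist_force": force on the tool from outside, world axes, zero at the start; "torque": the same for the moment, N m; "opening": finger opening in m; "grasp_force": force on a finger pad.
Only numpy, scipy, OpenCV 4.12 (cv2) and the standard library are available. Lean on these libraries where they do the work, as an engineer would, in place of code of your own. Each camera call takes 0.05 s, during which the arm holds its last target. There are 200 camera calls.

## Working session

There is one attempt and no reset: what is moved stays moved. The work goes in short steps, Python scripts to look and compute and a shell command to move; the robot and the scene stay as the last step left them, time stands still between calls to the robot, and variables do not carry over. Pictures are saved under pics/ and viewed, at most 10 in all, crops included, and the job is handed in when it is done.

```bash
ls; mkdir -p pics
cat > h.py <<'E'
import numpy as np, cv2
from workcell import bot
def snap(name,fn=None):
    c=bot.calibration(name); im=bot.camera(name)
    if fn: cv2.imwrite('pics/'+fn,im[:,:,::-1])
    return im,c
def K(c):
    f=240/np.tan(np.radians(c['vfov'])/2); return np.array([[f,0,c['cx']],[0,f,c['cy']],[0,0,1.]]),np.array([c['k1'],0,0,0,0.])
def ray(c,uv,z):
    k,d=K(c); p=cv2.undistortPoints(np.array(uv,float).reshape(-1,1,2),k,d).reshape(-1,2)
    T=np.array(c['camera_from_world']);R=T[:3,:3];o=-R.T@T[:3,3]
    D=np.c_[p,np.ones(len(p))]@R
    return o+D*((z-o[2])/D[:,2])[:,None]
def proj(c,P):
    k,d=K(c);T=np.array(c['camera_from_world'])
    return cv2.projectPoints(np.array(P,float).reshape(-1,1,3),cv2.Rodrigues(T[:3,:3])[0],T[:3,3],k,d)[0].reshape(-1,2)
E
python3 - <<'E'
from h import *
a,c=snap('scene','a.png');b,d=snap('side','b.png')
print(c,d);o=bot.get_obs();print(o)
E
```

```text
pics
{'vfov': 48.074358322750186, 'cx': 325.5837936943881, 'cy': 235.75029997634928, 'k1': -0.047033167621999536, 'camera_from_world': array([[ 0.83522176, -0.5496654 , -0.01650934, -0.39714329],
       [-0.35978495, -0.52349932, -0.77233623,  0.2380783 ],
       [ 0.41588388,  0.65101184, -0.63499936,  0.9652783 ],
       [ 0.        ,  0.        ,  0.        ,  1.        ]])} {'vfov': 51.46545372293386, 'cx': 329.4119622411986, 'cy': 240.54058444497332, 'k1': -0.11504124782394441, 'camera_from_world': array([[ 0.9144099 , -0.40470678,  0.00818329, -0.42539668],
       [-0.13882008, -0.33251737, -0.93282431,  0.13503684],
       [ 0.3802414 ,  0.85184777, -0.3602386 ,  1.06739739],
       [ 0.        ,  0.        ,  0.        ,  1.        ]])}
{'time': 0.1, 'q': array([ 6.93283840e+01,  5.00895832e+00,  1.00384965e+01,  9.50997577e+01,
       -1.23171742e-03,  8.99984321e+01]), 'qd': array([-0.01031211, -0.03720285,  0.13070654,  0.10302143, -0.06412249,
       -0.11513612]), 'joint_efforts': array([-6.89564386e-04, -5.21561372e+01,  4.65653014e+01,  1.60681136e-02,
       -4.51585606e-06,  7.67412928e-06]), 'ee_pos': array([0.19408821, 0.51439275, 0.23063982]), 'tcp_rot': array([-1.79929780e+02,  1.22979498e-03,  1.59329953e+02]), 'wrist_force': array([ 0.77176512,  0.92512539, -0.00296698]), 'torque': array([-0.03350838,  0.03272609,  0.05032495]), 'grasp_force': 0.0, 'opening': 0.0853463914514537}
```

View pics/a.png

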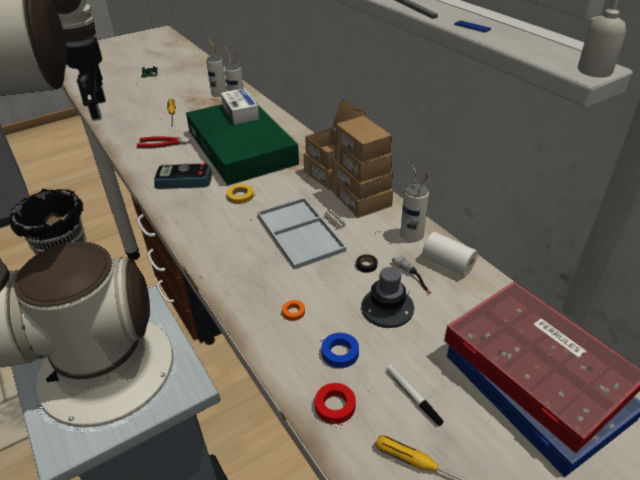

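View pics/b.png

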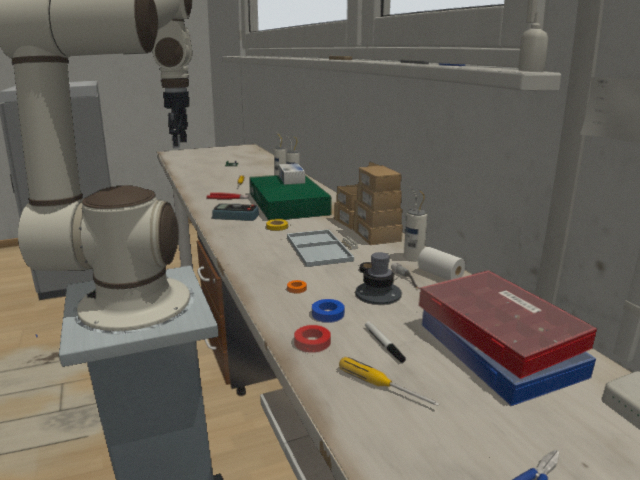

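Scene picture: the stand's foot is near (388,306), the grey nut's head at (391,276) and the black roll under it at (391,294). The tray has its corners near (258,213), (306,199), (345,246) and (298,266), with the small compartment top-left. Roll candidates: black on the stand (391,294), small black (367,263), yellow (240,193), orange (293,310), blue (340,350) and red (335,403). The black one on the stand fits, because it is the larger one and is round the stud. I'll confirm that in a crop.

Run:
```python
from h import *
im=cv2.imread('pics/a.png');c=bot.calibration('scene')
g=im[190:335,245:435];cv2.imwrite('pics/c.png',cv2.resize(g,None,fx=4,fy=4,interpolation=cv2.INTER_CUBIC))
# rough
print(ray(c,[(258,213),(306,199),(345,246),(298,266)],.014).round(3))
print('foot',ray(c,[(362,306),(414,306),(388,325)],.011).round(3),'nuttop',ray(c,[(391,272)],.096).round(3))
```

```text
[[0.438 0.238 0.014]
 [0.563 0.221 0.014]
 [0.54  0.019 0.014]
 [0.42  0.022 0.014]]
foot [[ 0.466 -0.145  0.011]
 [ 0.55  -0.203  0.011]
 [ 0.477 -0.213  0.011]] nuttop [[ 0.513 -0.169  0.096]]
```

View pics/c.png

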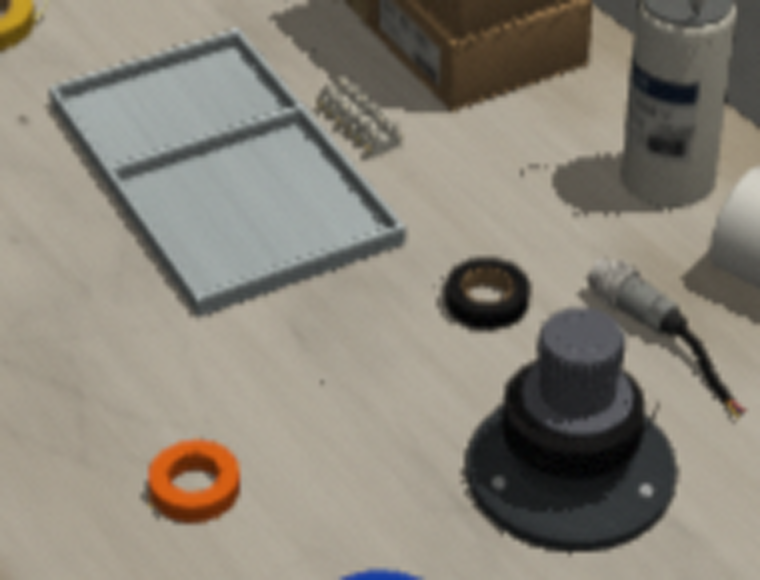

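Crop (x4): the black roll round the stud under the nut is clearly larger than the loose black one at (367,263), so it is the one meant. Nut head top centre is at (390.5,274.5).

```bash
cat >> h.py <<'E'
from scipy.spatial.transform import Rotation as Ro
def to(P,yaw):
    "travel to TCP P with tool down at yaw, in tool axes mm & twist z rad"
    o=bot.get_obs();R=Ro.from_euler('xyz',o['tcp_rot'],degrees=True)
    tgt=Ro.from_euler('xyz',[180,0,yaw],degrees=True)
    print('tcp',o['ee_pos'].round(4),o['tcp_rot'].round(2),'travel',(R.inv().apply(np.array(P)-o['ee_pos'])*1e3).round(1),'twist',(R.inv()*tgt).as_rotvec().round(3))
E
python3 - <<'E'
from h import *
c=bot.calibration('scene')
t=ray(c,[(258,213),(304.3,198.3),(345.8,248),(294.3,264)],.014)
print(t.round(3),[np.linalg.norm(t[i]-t[(i+1)%4]).round(3) for i in range(4)],t.mean(0))
print('nut',ray(c,[(390.5,274.5)],.096).round(4),'foot',ray(c,[(387.8,306)],.0115).round(4))
cw=bot.calibration('wrist');T=np.array(cw['camera_from_world']);print('wristcam',-T[:3,:3].T@T[:3,3],T[:3,:3],cw['vfov'])
to([.46,-.165,.25],-20)
E
```

```text
[[0.438 0.238 0.014]
 [0.561 0.226 0.014]
 [0.538 0.013 0.014]
 [0.417 0.032 0.014]] [np.float64(0.124), np.float64(0.215), np.float64(0.122), np.float64(0.207)] [0.48838098 0.12728516 0.014     ]
nut [[ 0.5079 -0.1739  0.096 ]] foot [[ 0.5073 -0.1744  0.0115]]
wristcam [0.11708708 0.54480661 0.37270124] [[ 0.35297682  0.93563044 -0.00174399]
 [ 0.88554926 -0.33348032  0.32340899]
 [ 0.30200971 -0.11570026 -0.94625767]] 70.34511317382332
tcp [0.1941 0.5144 0.2306] [-179.93    0.    159.33] travel [-488.6 -541.8  -18.7] twist [0.00e+00 2.00e-03 3.13e+00]
```

```bash
python3 -m crank '[{"gripper":85,"travel":[-40,-40,0],"twist":[0,0,0]},{"gripper":85,"travel":[-40,-40,0],"twist":[0,0,0]},{"gripper":85,"travel":[-40,-40,0],"twist":[0,0,0]},{"gripper":85,"travel":[-40,-40,0],"twist":[0,0,0]},{"gripper":85,"travel":[-40,-40,0],"twist":[0,0,0]},{"gripper":85,"travel":[-40,-40,0],"twist":[0,0,0]}]' 40
python3 - <<'E'
from h import *
print(bot.get_obs()['q']);to([.508,-.174,.2],159.3)
E
```

```text
time: 0.85
ee_pos: [0.3342, 0.2036, 0.2311]
tcp_rot: [-180.0, 0.0, 159.4]
wrist_force: [1.5, 1.1, 0.0]
opening: 0.085
grasp_force: 0.0
[ 3.13522703e+01 -1.65219843e+01 -9.68203727e+00  9.68371538e+01
 -4.15752709e-03  5.19992114e+01]
tcp [0.3342 0.2036 0.2311] [-180.      0.    159.35] travel [-295.8 -292.1   31.1] twist [-0.     0.     0.001]
```

```bash
python3 -m crank '[{"gripper":85,"travel":[-42,-41.6,4],"twist":[0,0,0]},{"gripper":85,"travel":[-42,-41.6,4],"twist":[0,0,0]},{"gripper":85,"travel":[-42,-41.6,4],"twist":[0,0,0]},{"gripper":85,"travel":[-42,-41.6,4],"twist":[0,0,0]},{"gripper":85,"travel":[-42,-41.6,4],"twist":[0,0,0]},{"gripper":85,"travel":[-42,-41.6,4],"twist":[0,0,0]},{"gripper":85,"travel":[-42,-41.6,4],"twist":[0,0,0]},{"gripper":85,"travel":[0,0,0],"twist":[0,0,0]}]'
python3 - <<'E'
from h import *
im,c=snap('wrist','w1.png');np.save('w1c.npy',c,allow_pickle=True)
print(bot.get_obs()['q'],proj(c,[.508,-.174,.096]));to([.508,-.174,.2],159.3)
E
```

```text
time: 1.85
ee_pos: [0.5065, -0.1739, 0.2011]
tcp_rot: [-180.0, -0.2, 159.1]
wrist_force: [-0.9, 0.9, 0.3]
opening: 0.085
grasp_force: 0.0
[-1.87958617e+01  2.48288447e+00  4.18350624e+00  9.18543255e+01
  6.59255380e-03  2.03134924e+00] [[317.8982201  237.70099506]]
tcp [ 0.5061 -0.1722  0.2019] [ 1.8000e+02 -1.5000e-01  1.5917e+02] travel [-2.5 -1.   1.9] twist [ 0.    -0.003 -0.002]
```

View pics/w1.png

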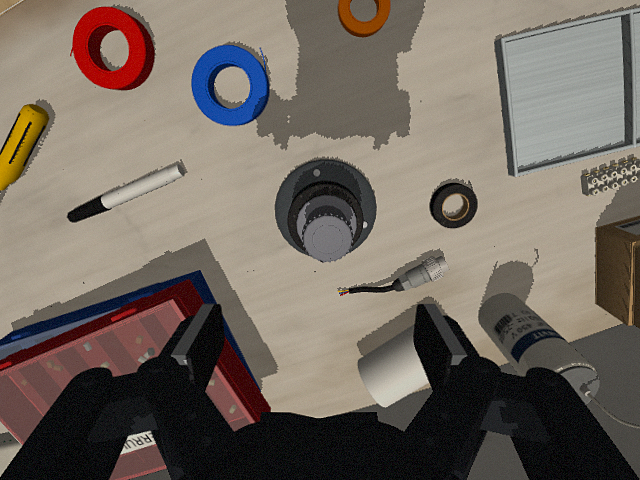

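The wrist view shows the nut's top disc near (327,239), the foot round (326,208), and the marker, plug and small black roll clear of the gripper. Next I'll fit the disc and foot.

Run:
```python
from h import *
im=cv2.imread('pics/w1.png');c=np.load('w1c.npy',allow_pickle=True).item()
g=im.mean(2);roi=np.zeros(g.shape,np.uint8);cv2.circle(roi,(327,239),31,255,-1)
print(g[239,290:365].round().astype(int)); print(g[205:270,327].round().astype(int))
dk=((g<90)*255).astype(np.uint8);R2=np.zeros_like(dk);cv2.circle(R2,(326,208),62,255,-1)
dk&=R2;cs,_=cv2.findContours(dk,cv2.RETR_EXTERNAL,2);k=max(cs,key=cv2.contourArea);e=cv2.fitEllipse(cv2.convexHull(k));print('foot',e,ray(c,[e[0]],.0115))
m=((g>np.percentile(g[225:255,315:340],3)-2)*255).astype(np.uint8)&roi
n,l,s,ce=cv2.connectedComponentsWithStats(m);i=l[239,327];print(s[i],ce[i],ray(c,[ce[i],s[i][:2],s[i][:2]+s[i][2:4]],.096))
```

```text
[ 70  67  67  24  36  32  31  41  30  23  38 100  61  69 113 122 119 116
 121 118 124 120 105 129 121 119 121 121 123 121 120 123 120 118 122 117
 122 118 120 120 119 121 116 118 120 121 118 123 118 121 120 121 113 116
 121 117 113 112 116 114 114 108  31  24  35  39  37  32  67  67  60  62
  52  55  46]
[ 53  43  35  35  38  48  37  35  37  31  50 106 117 117 121 117 120 121
 122 120 123 122 119 119 124 122 116 125 119 120 116 122 117 121 118 119
 122 116 120 118 124 119 116 118 117 119 120 120 113 117 117 117 118 121
 114 108 125 165 166 163 160 159 163 163 160]
foot ((325.2799072265625, 207.6460418701172), (100.59232330322266, 101.58834075927734), 62.84850311279297) [[ 0.50763228 -0.16621527  0.0115    ]]
[ 299  216   58   55 2095] [327.39188544 243.34367542] [[ 0.51490103 -0.16879916  0.096     ]
 [ 0.48686759 -0.18111696  0.096     ]
 [ 0.54514524 -0.15495603  0.096     ]]
```

Run:
```python
from h import *
print(ray(np.load('w1c.npy',allow_pickle=True).item(),[(327.5,238.3)],.096))
for i in range(2):
    im,c=snap('wrist');g=im.astype(float).mean(2);print(bot.get_obs()['ee_pos'],bot.get_obs()['tcp_rot'])
    m=((g>100)*255).astype(np.uint8)
    # dark foot
    dk=((g<90)*255).astype(np.uint8);R2=np.zeros_like(dk);cv2.circle(R2,(326,208),62,255,-1);dk&=R2
    cs,_=cv2.findContours(dk,cv2.RETR_EXTERNAL,2);k=max(cs,key=cv2.contourArea);e=cv2.fitEllipse(cv2.convexHull(k))
    roi=np.zeros_like(dk);cv2.circle(roi,(327,238),26,255,-1)
    a=cv2.GaussianBlur(im,(3,3),0).astype(int);m=((np.abs(a.mean(2)-119)<13)*255).astype(np.uint8)&roi
    m=cv2.morphologyEx(m,cv2.MORPH_OPEN,np.ones((7,7)));cs,_=cv2.findContours(m,cv2.RETR_EXTERNAL,2);f=cv2.fitEllipse(cv2.convexHull(max(cs,key=cv2.contourArea)))
    print(e,ray(c,[e[0]],.0115),f,ray(c,[f[0]],.096))
im,c=snap('side');print(proj(c,[[.5076,-.170,.0115],[.5076,-.170,.096],[.5076,-.18,.096]]))
cv2.imwrite('pics/s2.png',cv2.resize(im[240:320,330:430],None,fx=6,fy=6)[:,:,::-1])
```

```text
[[ 0.511079   -0.16728806  0.096     ]]
[ 0.50587849 -0.17112305  0.20256064] [ 1.79992111e+02 -1.06076742e-01  1.59256541e+02]
((323.7850036621094, 208.50921630859375), (100.60807800292969, 100.86175537109375), 63.59352493286133) [[ 0.50767627 -0.1662266   0.0115    ]] ((325.2352294921875, 239.69606018066406), (44.4647331237793, 46.108131408691406), 82.5592041015625) [[ 0.51130438 -0.16765971  0.096     ]]
[ 0.50589628 -0.17043784  0.20310987] [ 1.79989274e+02 -4.90498740e-02  1.59325585e+02]
((322.7671203613281, 208.65525817871094), (100.47777557373047, 100.79714965820312), 40.27763748168945) [[ 0.5076158  -0.16622693  0.0115    ]] ((324.1620178222656, 239.79364013671875), (44.05343246459961, 45.57490921020508), 90.16850280761719) [[ 0.51123927 -0.16745679  0.096     ]]
[[377.53572927 289.88036511]
 [379.25658434 255.05485591]
 [381.52231276 256.70994328]]
```

View pics/s2.png

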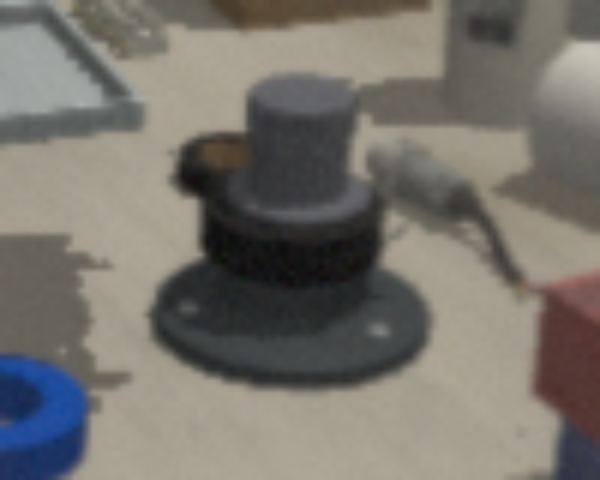

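```bash
python3 -m crank '[{"gripper":85,"travel":[0,0,0],"twist":[0,0,0.187]},{"gripper":85,"travel":[0,0,0],"twist":[0,0,0.187]},{"gripper":85,"travel":[0,0,0],"twist":[0,0,0.187]},{"gripper":85,"travel":[0,0,0],"twist":[0,0,0.187]},{"gripper":85,"travel":[0,0,0],"twist":[0,0,0.187]},{"gripper":85,"travel":[0,0,0],"twist":[0,0,0.187]},{"gripper":85,"travel":[0,0,0],"twist":[0,0,0.187]},{"gripper":85,"travel":[0,0,0],"twist":[0,0,0.187]},{"gripper":85,"travel":[0,0,0],"twist":[0,0,0.187]},{"gripper":85,"travel":[0,0,0],"twist":[0,0,0.187]},{"gripper":85,"travel":[0,0,0],"twist":[0,0,0.187]},{"gripper":85,"travel":[0,0,0],"twist":[0,0,0.187]}]' >/dev/null; python3 -m crank '[{"gripper":85,"travel":[0,0,0],"twist":[0,0,0.187]},{"gripper":85,"travel":[0,0,0],"twist":[0,0,0.187]},{"gripper":85,"travel":[0,0,0],"twist":[0,0,0.187]},{"gripper":85,"travel":[0,0,0],"twist":[0,0,0]},{"gripper":85,"travel":[0,0,0],"twist":[0,0,0]}]'
python3 - <<'E'
from h import *
for i in range(2):
    im,c=snap('wrist','w2.png');o=bot.get_obs();print(o['ee_pos'],o['tcp_rot'],o['q'][5])
    p=proj(c,[[.509,-.169,.096],[.509,-.169,.0115]]);print(p)
E
```

```text
time: 4.18
ee_pos: [0.5062, -0.1702, 0.2037]
tcp_rot: [180.0, -0.0, -1.1]
wrist_force: [-0.2, -0.4, -0.3]
opening: 0.0847
grasp_force: 0.0
[ 0.50620168 -0.17041362  0.20361244] [ 1.79991700e+02 -2.72650757e-02 -1.14317980e+00] 162.53715142700113
[[317.77480729 232.98522519]
 [317.89555459 206.98133375]]
[ 0.50622288 -0.17055845  0.20348489] [ 1.79995552e+02 -1.74834122e-02 -1.19779759e+00] 162.57738298646083
[[317.55007092 233.02944663]
 [317.7268391  206.99392449]]
```

View pics/w2.png

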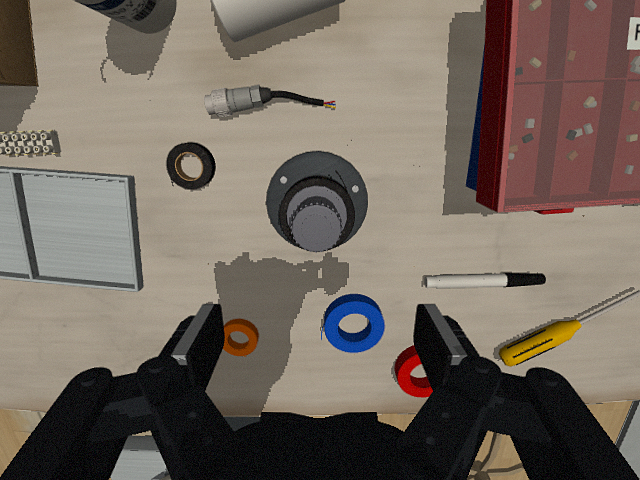

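The nut's disc is at about (316,227) and the foot round (317,202); the gripper's midline is near column 318. I'll fit them and average with the opposite view so calibration bias cancels.

```bash
cat >> h.py <<'E'
def fit(im,c,foot,nut,r=26,zt=.096,rf=58):
    g=im.astype(float).mean(2);dk=((g<90)*255).astype(np.uint8);R2=np.zeros_like(dk);cv2.circle(R2,foot,rf,255,-1);dk&=R2
    cs,_=cv2.findContours(dk,cv2.RETR_EXTERNAL,2);e=cv2.fitEllipse(cv2.convexHull(max(cs,key=cv2.contourArea)))
    roi=np.zeros_like(dk);cv2.circle(roi,nut,r,255,-1)
    a=cv2.GaussianBlur(im,(3,3),0).astype(int);m=((np.abs(a.mean(2)-g[nut[1]-5:nut[1]+5,nut[0]-5:nut[0]+5].mean())<13)*255).astype(np.uint8)&roi
    m=cv2.morphologyEx(m,cv2.MORPH_OPEN,np.ones((7,7)));cs,_=cv2.findContours(m,cv2.RETR_EXTERNAL,2);f=cv2.fitEllipse(cv2.convexHull(max(cs,key=cv2.contourArea)))
    print(e[0],e[1],ray(c,[e[0]],.0115).round(4),f[0],f[1],ray(c,[f[0]],zt).round(4))
E
python3 - <<'E'
from h import *
im=cv2.imread('pics/w2.png');c=bot.calibration('wrist');fit(im,c,(317,202),(316,228))
to([.5,-.17,.12],-1)
E
```

```text
(316.55657958984375, 200.70327758789062) (99.87772369384766, 101.53974914550781) [[ 0.5155 -0.1681  0.0115]] (316.11737060546875, 227.6798095703125) (45.24996566772461, 48.02531051635742) [[ 0.5134 -0.1681  0.096 ]]
tcp [ 0.5062 -0.1706  0.2035] [ 1.8e+02 -2.0e-02 -1.2e+00] travel [-6.3 -0.4 83.5] twist [ 0.    -0.    -0.003]
```

```bash
python3 -m crank '[{"gripper":85,"travel":[3,-1.3,22],"twist":[0,0,0]},{"gripper":85,"travel":[2.8,-1.3,22],"twist":[0,0,0]},{"gripper":85,"travel":[0,0,22],"twist":[0,0,0]},{"gripper":85,"travel":[0,0,22],"twist":[0,0,0]},{"gripper":85,"travel":[0,0,0],"twist":[0,0,0]},{"gripper":85,"travel":[0,0,0],"twist":[0,0,0]},{"gripper":85,"travel":[0,0,0],"twist":[0,0,0]},{"gripper":85,"travel":[0,0,0],"twist":[0,0,0]}]'
python3 - <<'E'
from h import *
im,c=snap('wrist','w3.png');o=bot.get_obs();print(o['ee_pos'],o['tcp_rot'],o['q'][5])
print(proj(c,[[.512,-.168,.096],[.512,-.168,.0115]]))
for s in(-1,1): print(proj(c,o['ee_pos']+np.array([0,s*.0427,.013])))
E
```

```text
time: 5.28
ee_pos: [0.5124, -0.1686, 0.116]
tcp_rot: [180.0, -0.1, -1.4]
wrist_force: [-0.4, 0.1, 0.4]
opening: 0.0848
grasp_force: 0.0
[ 0.51236274 -0.16855041  0.11586952] [ 1.79985412e+02 -4.61203984e-02 -1.37735739e+00] 163.16818752801723
[[318.88067967 289.88339708]
 [318.68331806 238.33529447]]
[[416.77904152 321.3879955 ]]
[[224.06856311 325.478574  ]]
```

View pics/w3.png

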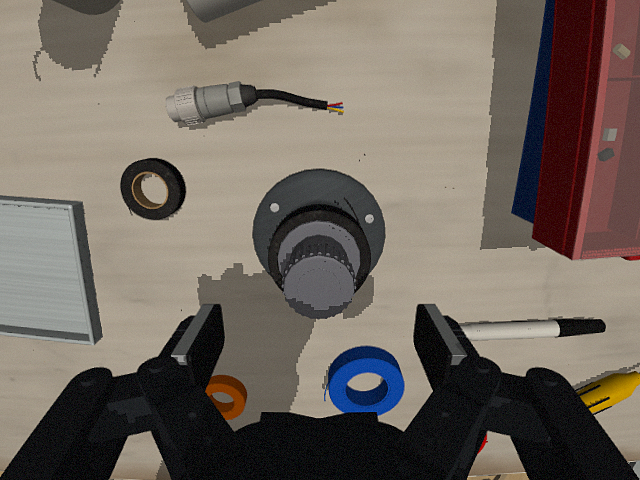

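Run:
```python
from h import *
im=cv2.imread('pics/w3.png');c=bot.calibration('wrist');fit(im,c,(319,235),(320,283),37,.096,75)
to([.5,-.17,.066],-1)
```

```text
(318.5539245605469, 234.57005310058594) (132.12112426757812, 133.3302001953125) [[ 0.515  -0.1679  0.0115]] (318.6581726074219, 283.95318603515625) (53.08680725097656, 70.17118072509766) [[ 0.5155 -0.1679  0.096 ]]
tcp [ 0.5124 -0.1686  0.1159] [ 1.7999e+02 -5.0000e-02 -1.3800e+00] travel [-12.4   1.7  49.9] twist [ 0.    -0.001 -0.007]
```

```bash
python3 -m crank '[{"gripper":85,"travel":[0.8,-0.6,17],"twist":[0,0,0]},{"gripper":85,"travel":[0,0,17],"twist":[0,0,0]},{"gripper":85,"travel":[0,0,16],"twist":[0,0,0]},{"gripper":60,"travel":[0,0,0],"twist":[0,0,0]},{"gripper":45,"travel":[0,0,0],"twist":[0,0,0]},{"gripper":30,"travel":[0,0,0],"twist":[0,0,0]},{"gripper":30,"travel":[0,0,0],"twist":[0,0,0]},{"gripper":30,"travel":[0,0,0],"twist":[0,0,0]}]' 25
```

```text
time: 6.32
ee_pos: [0.5133, -0.1681, 0.0659]
tcp_rot: [180.0, -0.1, -1.4]
wrist_force: [1.0, -1.0, 3.1]
opening: 0.0381
grasp_force: 25.8
```

```bash
python3 -m crank '[{"gripper":30,"travel":[0,0,-0.2],"twist":[0,0,-0.15]},{"gripper":30,"travel":[0,0,-0.2],"twist":[0,0,-0.15]},{"gripper":30,"travel":[0,0,-0.2],"twist":[0,0,-0.15]},{"gripper":30,"travel":[0,0,-0.2],"twist":[0,0,-0.15]}]' 35;python3 -m crank '[{"gripper":30,"travel":[0,0,-0.2],"twist":[0,0,-0.15]},{"gripper":30,"travel":[0,0,-0.2],"twist":[0,0,-0.15]},{"gripper":30,"travel":[0,0,-0.2],"twist":[0,0,-0.15]},{"gripper":30,"travel":[0,0,-0.2],"twist":[0,0,-0.15]},{"gripper":30,"travel":[0,0,-0.2],"twist":[0,0,-0.15]},{"gripper":30,"travel":[0,0,-0.2],"twist":[0,0,-0.15]}]'
```

```text
time: 6.82
ee_pos: [0.5133, -0.1677, 0.0667]
tcp_rot: [180.0, -0.1, 33.3]
wrist_force: [-0.3, 1.5, 3.7]
opening: 0.0378
grasp_force: 34.7
time: 7.58
ee_pos: [0.5124, -0.1671, 0.0677]
tcp_rot: [-179.9, -0.1, 84.9]
wrist_force: [-4.8, 4.9, 6.6]
opening: 0.0378
grasp_force: 34.9
```

```bash
python3 -m crank '[{"gripper":30,"travel":[0.8,-0.9,-0.5],"twist":[0,0,-0.15]},{"gripper":30,"travel":[0,0,-0.2],"twist":[0,0,-0.15]},{"gripper":30,"travel":[0,0,-0.2],"twist":[0,0,-0.15]},{"gripper":30,"travel":[0,0,-0.2],"twist":[0,0,-0.15]},{"gripper":30,"travel":[0,0,-0.2],"twist":[0,0,-0.15]},{"gripper":30,"travel":[0,0,-0.2],"twist":[0,0,-0.15]},{"gripper":30,"travel":[0,0,-0.2],"twist":[0,0,-0.15]},{"gripper":30,"travel":[0,0,-0.2],"twist":[0,0,-0.15]},{"gripper":30,"travel":[0,0,-0.2],"twist":[0,0,-0.15]},{"gripper":30,"travel":[0,0,-0.2],"twist":[0,0,-0.15]}]'
python3 - <<'E'
from h import *
print(bot.get_obs()['q'][5],bot.get_obs()['torque'])
E
```

```text
time: 8.82
ee_pos: [0.5108, -0.1677, 0.0697]
tcp_rot: [-179.9, -0.1, 170.7]
wrist_force: [-7.2, -4.6, 4.9]
opening: 0.0381
grasp_force: 35.0
-8.839182370682662 [-0.95243021  1.48369846 -0.05319187]
```

```bash
python3 -m crank '[{"gripper":30,"travel":[0.9,-0.7,-0.4],"twist":[0,0,-0.15]},{"gripper":30,"travel":[0,0,-0.2],"twist":[0,0,-0.15]},{"gripper":30,"travel":[0,0,-0.2],"twist":[0,0,-0.15]},{"gripper":30,"travel":[0,0,-0.2],"twist":[0,0,-0.15]},{"gripper":30,"travel":[0,0,-0.2],"twist":[0,0,-0.15]},{"gripper":30,"travel":[0,0,-0.2],"twist":[0,0,-0.15]},{"gripper":30,"travel":[0,0,-0.2],"twist":[0,0,-0.15]},{"gripper":30,"travel":[0,0,-0.2],"twist":[0,0,-0.15]}]';  python3 -m crank '[{"gripper":30,"travel":[0,0,-0.2],"twist":[0,0,-0.15]},{"gripper":30,"travel":[0,0,-0.2],"twist":[0,0,-0.15]},{"gripper":30,"travel":[0,0,-0.2],"twist":[0,0,-0.15]},{"gripper":30,"travel":[0,0,-0.2],"twist":[0,0,-0.15]},{"gripper":30,"travel":[0,0,-0.2],"twist":[0,0,-0.15]},{"gripper":30,"travel":[0,0,-0.2],"twist":[0,0,-0.15]},{"gripper":30,"travel":[0,0,-0.2],"twist":[0,0,-0.15]},{"gripper":30,"travel":[0,0,-0.2],"twist":[0,0,-0.15]},{"gripper":30,"travel":[0,0,0],"twist":[0,0,0]}]'
python3 - <<'E'
from h import *
print(bot.get_obs()['q'][5],bot.get_obs()['torque'])
E
```

```text
time: 9.82
ee_pos: [0.5107, -0.1686, 0.0715]
tcp_rot: [-180.0, -0.1, -120.5]
wrist_force: [-1.6, -5.5, 0.6]
opening: 0.0378
grasp_force: 34.9
time: 10.95
ee_pos: [0.5116, -0.1684, 0.0732]
tcp_rot: [180.0, -0.1, -51.9]
wrist_force: [2.5, -4.1, -0.4]
opening: 0.0379
grasp_force: 35.1
-146.26459408761738 [-1.06980475 -0.4987633  -0.06240925]
```

```bash
python3 -m crank '[{"gripper":60,"travel":[0,0,0],"twist":[0,0,0]},{"gripper":60,"travel":[0,0,0],"twist":[0,0,0]},{"gripper":60,"travel":[0,0,0],"twist":[0,0,0.18]},{"gripper":60,"travel":[0,0,0],"twist":[0,0,0.18]},{"gripper":60,"travel":[0,0,0],"twist":[0,0,0.18]},{"gripper":60,"travel":[0,0,0],"twist":[0,0,0.18]},{"gripper":60,"travel":[0,0,0],"twist":[0,0,0.18]},{"gripper":60,"travel":[0,0,0],"twist":[0,0,0.18]},{"gripper":60,"travel":[0,0,0],"twist":[0,0,0.18]},{"gripper":60,"travel":[0,0,0],"twist":[0,0,0.18]},{"gripper":60,"travel":[0,0,0],"twist":[0,0,0.18]},{"gripper":60,"travel":[0,0,0],"twist":[0,0,0.18]}]';  python3 -m crank '[{"gripper":60,"travel":[0,0,0],"twist":[0,0,0.18]},{"gripper":60,"travel":[0,0,0],"twist":[0,0,0.18]},{"gripper":60,"travel":[0,0,0],"twist":[0,0,0.18]},{"gripper":60,"travel":[0,0,0],"twist":[0,0,0.18]},{"gripper":60,"travel":[0,0,0],"twist":[0,0,0.18]},{"gripper":60,"travel":[0,0,0],"twist":[0,0,0.18]},{"gripper":60,"travel":[0,0,0],"twist":[0,0,0]},{"gripper":60,"travel":[0,0,0],"twist":[0,0,0]}]'
python3 - <<'E'
from h import *
print(bot.get_obs()['q'][5])
im,c=snap('side');print(proj(c,[[.5115,-.168,.096],[.5115,-.168,.1035]]));cv2.imwrite('pics/s3.png',cv2.resize(im[220:320,330:430],None,fx=6,fy=6)[:,:,::-1])
E
```

```text
time: 12.45
ee_pos: [0.5109, -0.1673, 0.0729]
tcp_rot: [180.0, -0.0, -155.5]
wrist_force: [-0.0, -0.5, 0.4]
opening: 0.0597
grasp_force: 0.0
time: 13.45
ee_pos: [0.5111, -0.1674, 0.0729]
tcp_rot: [180.0, -0.0, 143.2]
wrist_force: [-0.7, 0.3, -0.6]
opening: 0.0598
grasp_force: 0.0
18.631508268364986
[[380.37237131 254.45817399]
 [380.52939246 251.27617217]]
```

View pics/s3.png

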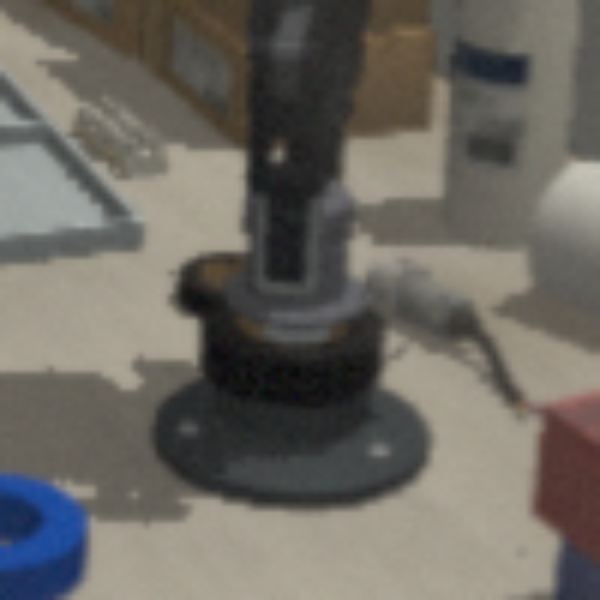

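The side crop shows the nut raised: its flange is at about (302,318) and a lighter gap, with the roll's top, shows beneath it. Regrip and finish turning.

```bash
python3 -m crank '[{"gripper":30,"travel":[0,0,0],"twist":[0,0,0]},{"gripper":30,"travel":[0,0,0],"twist":[0,0,0]},{"gripper":30,"travel":[0,0,0],"twist":[0,0,0]},{"gripper":30,"travel":[0,0,-0.2],"twist":[0,0,-0.15]},{"gripper":30,"travel":[0,0,-0.2],"twist":[0,0,-0.15]},{"gripper":30,"travel":[0,0,-0.2],"twist":[0,0,-0.15]},{"gripper":30,"travel":[0,0,-0.2],"twist":[0,0,-0.15]},{"gripper":30,"travel":[0,0,-0.2],"twist":[0,0,-0.15]},{"gripper":30,"travel":[0,0,-0.2],"twist":[0,0,-0.15]},{"gripper":30,"travel":[0,0,-0.2],"twist":[0,0,-0.15]},{"gripper":30,"travel":[0,0,-0.2],"twist":[0,0,-0.15]}]';  python3 -m crank '[{"gripper":30,"travel":[0,0,-0.2],"twist":[0,0,-0.15]},{"gripper":30,"travel":[0,0,-0.2],"twist":[0,0,-0.15]},{"gripper":30,"travel":[0,0,-0.2],"twist":[0,0,-0.15]},{"gripper":30,"travel":[0,0,-0.2],"twist":[0,0,-0.15]},{"gripper":30,"travel":[0,0,-0.2],"twist":[0,0,-0.15]},{"gripper":30,"travel":[0,0,-0.2],"twist":[0,0,-0.15]},{"gripper":30,"travel":[0,0,-0.2],"twist":[0,0,-0.15]},{"gripper":30,"travel":[0,0,-0.2],"twist":[0,0,-0.15]},{"gripper":30,"travel":[0,0,-0.2],"twist":[0,0,-0.15]},{"gripper":30,"travel":[0,0,-0.2],"twist":[0,0,-0.15]}]'
python3 - <<'E'
from h import *
print(bot.get_obs()['q'][5])
E
```

```text
time: 14.88
ee_pos: [0.5112, -0.1676, 0.0747]
tcp_rot: [-180.0, 0.0, -147.9]
wrist_force: [-0.6, -0.2, 1.2]
opening: 0.0378
grasp_force: 34.9
time: 16.12
ee_pos: [0.511, -0.1676, 0.0766]
tcp_rot: [180.0, -0.0, -62.0]
wrist_force: [-0.4, -0.6, 1.2]
opening: 0.0381
grasp_force: 35.0
-136.14728774856704
```

```bash
python3 -m crank '[{"gripper":30,"travel":[0,0,-0.2],"twist":[0,0,-0.15]},{"gripper":30,"travel":[0,0,-0.2],"twist":[0,0,-0.1]},{"gripper":30,"travel":[0,0,-1],"twist":[0,0,0]},{"gripper":30,"travel":[0,0,-1],"twist":[0,0,0]},{"gripper":30,"travel":[0,0,0],"twist":[0,0,0]}]'
```

```text
time: 16.75
ee_pos: [0.5111, -0.1676, 0.079]
tcp_rot: [-180.0, -0.0, -48.0]
wrist_force: [-0.5, 0.1, 0.9]
opening: 0.0381
grasp_force: 35.1
```

```bash
python3 -m crank '[{"gripper":30,"travel":[0,0,-3],"twist":[0,0,0]},{"gripper":30,"travel":[0,0,-3],"twist":[0,0,0]},{"gripper":30,"travel":[0,0,-4],"twist":[0,0,0]},{"gripper":30,"travel":[0,0,-6],"twist":[0,0,0]},{"gripper":30,"travel":[0,0,-15],"twist":[0,0,0]},{"gripper":30,"travel":[0,0,-25],"twist":[0,0,0]},{"gripper":30,"travel":[0,0,-25],"twist":[0,0,0]},{"gripper":30,"travel":[0,0,0],"twist":[0,0,0]},{"gripper":30,"travel":[0,0,0],"twist":[0,0,0]}]';python3 - <<'E'
from h import *
snap('wrist','w4.png')
im,c=snap('scene','s4.png')
# tray: refine via view
E
```

```text
time: 17.88
ee_pos: [0.511, -0.1675, 0.1597]
tcp_rot: [180.0, 0.0, -48.0]
wrist_force: [1.0, -0.6, -1.0]
opening: 0.0376
grasp_force: 35.2
```

View pics/w4.png

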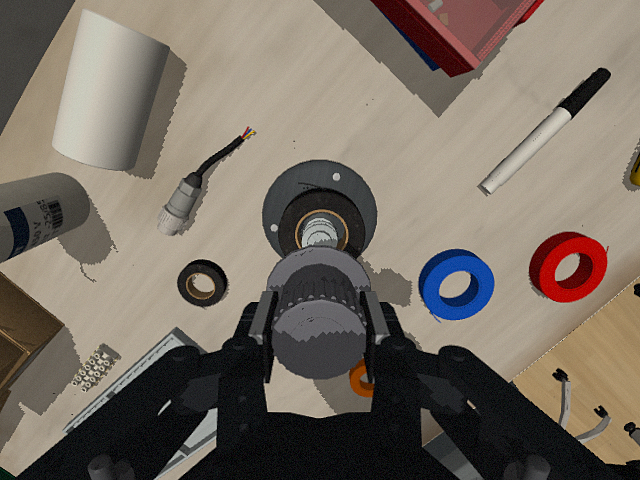

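The nut is clear: it is held at (322,335) with the bare stud at (320,232) inside the roll, whose tape end is near (305,190). Carrying it to the tray.

```bash
python3 -m crank '[{"gripper":30,"travel":[-39.7,-33.4,0],"twist":[0,0,0]},{"gripper":30,"travel":[-39.7,-33.4,0],"twist":[0,0,0]},{"gripper":30,"travel":[-39.7,-33.4,0],"twist":[0,0,0]},{"gripper":30,"travel":[-39.7,-33.4,0],"twist":[0,0,0]},{"gripper":30,"travel":[-39.7,-33.4,0],"twist":[0,0,0]},{"gripper":30,"travel":[-39.7,-33.4,0],"twist":[0,0,0]},{"gripper":30,"travel":[-39.7,-33.4,0],"twist":[0,0,0]},{"gripper":30,"travel":[0,0,0],"twist":[0,0,0.168]},{"gripper":30,"travel":[0,0,0],"twist":[0,0,0.168]},{"gripper":30,"travel":[0,0,0],"twist":[0,0,0.168]},{"gripper":30,"travel":[0,0,0],"twist":[0,0,0.168]},{"gripper":30,"travel":[0,0,0],"twist":[0,0,0.168]}]';python3 -m crank '[{"gripper":30,"travel":[0,0,0],"twist":[0,0,0]},{"gripper":30,"travel":[0,0,0],"twist":[0,0,0]},{"gripper":30,"travel":[0,0,0],"twist":[0,0,0]}]'
python3 - <<'E'
from h import *
im,c=snap('wrist','w5.png');o=bot.get_obs();print(o['ee_pos'],o['tcp_rot'],o['q'][5])
u=np.array([.9945,-.105]);v=np.array([.105,.9945])
C=np.array([.492,.133]);P=[[*(C+a*u+b*v),.014] for a,b in((-.064,.1085),(.064,.1085),(.064,-.1085),(-.064,-.1085))]
print(proj(c,P).round())
np.save('w5c.npy',c,allow_pickle=True)
E
```

```text
time: 19.48
ee_pos: [0.4984, 0.1953, 0.159]
tcp_rot: [179.9, -0.0, -96.4]
wrist_force: [-0.6, 0.1, -1.0]
opening: 0.0381
grasp_force: 35.3
time: 19.85
ee_pos: [0.4987, 0.1954, 0.1598]
tcp_rot: [180.0, -0.0, -96.0]
wrist_force: [-0.5, 0.1, -1.1]
opening: 0.0381
grasp_force: 35.3
[0.49873744 0.19541176 0.15989469] [ 1.79993501e+02 -1.92147007e-03 -9.60156682e+01] -62.5891295438155
[[389. 268.]
 [250. 268.]
 [234.  -1.]
 [406.  -0.]]
```

View pics/w5.png

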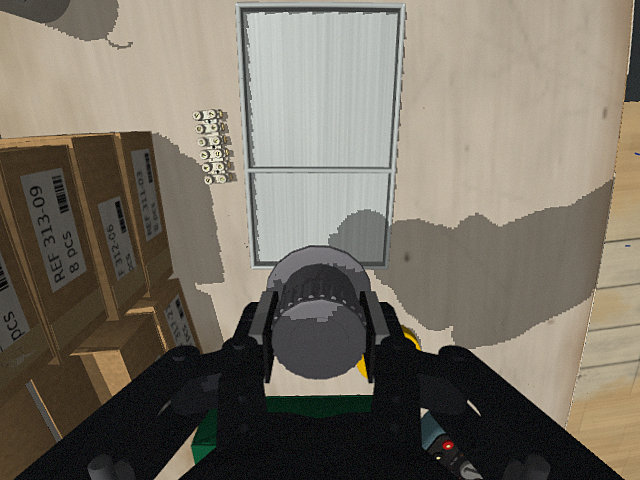

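The tray's top corners are at about (237,3), (405,3), (390,268) and (250,268), within 4 px of the prediction. The tool is over the small compartment, so I'll lower the nut.

```bash
python3 -m crank '[{"gripper":30,"travel":[0,0,35],"twist":[0,0,0]},{"gripper":30,"travel":[0,0,35],"twist":[0,0,0]},{"gripper":30,"travel":[0,0,35],"twist":[0,0,0]},{"gripper":30,"travel":[0,0,20],"twist":[0,0,0]},{"gripper":30,"travel":[0,0,10],"twist":[0,0,0]},{"gripper":30,"travel":[0,0,5],"twist":[0,0,0]},{"gripper":30,"travel":[0,0,0],"twist":[0,0,0]},{"gripper":30,"travel":[0,0,2],"twist":[0,0,0]},{"gripper":30,"travel":[0,0,0],"twist":[0,0,0]}]'
```

```text
time: 21.02
ee_pos: [0.499, 0.1955, 0.0184]
tcp_rot: [-180.0, 0.0, -96.1]
wrist_force: [-0.3, 0.1, -0.6]
opening: 0.0374
grasp_force: 35.3
```

```bash
python3 -m crank '[{"gripper":30,"travel":[0,0,1],"twist":[0,0,0]},{"gripper":30,"travel":[0,0,0],"twist":[0,0,0]},{"gripper":30,"travel":[0,0,0],"twist":[0,0,0]}]'
```

```text
time: 21.4
ee_pos: [0.4987, 0.1954, 0.017]
tcp_rot: [180.0, -0.0, -96.1]
wrist_force: [-0.2, 1.3, 0.2]
opening: 0.0378
grasp_force: 35.3
```

```bash
python3 -m crank '[{"gripper":30,"travel":[0,0,1],"twist":[0,0,0]},{"gripper":30,"travel":[0,0,0],"twist":[0,0,0]},{"gripper":30,"travel":[0,0,0],"twist":[0,0,0]}]'
```

```text
time: 21.78
ee_pos: [0.4989, 0.1956, 0.0163]
tcp_rot: [-180.0, 0.0, -96.1]
wrist_force: [-1.6, 1.8, 3.5]
opening: 0.0379
grasp_force: 35.5
```

Contact is felt (3.5 N), so I'll release and rise.

```bash
python3 -m crank '[{"gripper":55,"travel":[0,0,0],"twist":[0,0,0]},{"gripper":55,"travel":[0,0,0],"twist":[0,0,0]},{"gripper":55,"travel":[0,0,0],"twist":[0,0,0]},{"gripper":55,"travel":[0,0,-15],"twist":[0,0,0]},{"gripper":55,"travel":[0,0,-30],"twist":[0,0,0]},{"gripper":70,"travel":[0,0,-35],"twist":[0,0,0]},{"gripper":85,"travel":[0,0,-35],"twist":[0,0,0]},{"gripper":85,"travel":[0,0,-35],"twist":[0,0,0]},{"gripper":85,"travel":[0,0,0],"twist":[0,0,0]},{"gripper":85,"travel":[0,0,0],"twist":[0,0,0]}]'
python3 - <<'E'
from h import *
im,c=snap('wrist','w6.png');print(bot.get_obs()['q'],bot.get_obs()['ee_pos'])
C=np.array([.4987,.1954]);print('nut expected top, flange',proj(c,[[*C,.045],[*C,.005]]))
a=im[200:400].astype(int);g=a.mean(2)
m=((g>100)&(g<140)&(a.max(2)-a.min(2)<20)).astype(np.uint8);m=cv2.morphologyEx(m,2,np.ones((5,5)))
n,l,s,ce=cv2.connectedComponentsWithStats(m)
for i in range(1,n):
    if s[i][4]>300: print(s[i],ce[i]+[0,200])
E
```

```text
time: 23.02
ee_pos: [0.4987, 0.1954, 0.166]
tcp_rot: [-180.0, 0.0, -96.1]
wrist_force: [-0.1, 0.2, -0.0]
opening: 0.085
grasp_force: 0.0
[ 2.13947410e+01  2.16994999e+00 -1.71217983e-01  8.77155198e+01
 -9.76029835e-04 -6.24973639e+01] [0.4984357  0.19527683 0.16537599]
nut expected top, flange [[319.55055999 229.17666981]
 [319.42818235 216.17754357]]
[ 296    8   45   35 1152] [317.66493056 224.99652778]
```

The nut's top appears at (318,225) against (319.5,229) expected: upright in the small compartment. Back to the roll, with the twist that brings the fingers along its x (tape end seen toward about (+x,-y), so yaw about 149).

```bash
python3 -m crank '[{"gripper":85,"travel":[51.4,-7.2,0],"twist":[0,0,0]},{"gripper":85,"travel":[51.4,-7.2,0],"twist":[0,0,0]},{"gripper":85,"travel":[51.4,-7.2,0],"twist":[0,0,0]},{"gripper":85,"travel":[51.4,-7.2,0],"twist":[0,0,0]},{"gripper":85,"travel":[51.4,-7.2,0],"twist":[0,0,0]},{"gripper":85,"travel":[51.4,-7.2,0],"twist":[0,0,0]},{"gripper":85,"travel":[51.4,-7.2,0],"twist":[0,0,0]}]';python3 -m crank '[{"gripper":85,"travel":[0,0,0],"twist":[0,0,0.182]},{"gripper":85,"travel":[0,0,0],"twist":[0,0,0.182]},{"gripper":85,"travel":[0,0,0],"twist":[0,0,0.182]},{"gripper":85,"travel":[0,0,0],"twist":[0,0,0.182]},{"gripper":85,"travel":[0,0,0],"twist":[0,0,0.182]},{"gripper":85,"travel":[0,0,0],"twist":[0,0,0.182]},{"gripper":85,"travel":[0,0,0],"twist":[0,0,0.182]},{"gripper":85,"travel":[0,0,0],"twist":[0,0,0.182]},{"gripper":85,"travel":[0,0,0],"twist":[0,0,0.182]},{"gripper":85,"travel":[0,0,0],"twist":[0,0,0.182]},{"gripper":85,"travel":[0,0,0],"twist":[0,0,0.182]}]';python3 -m crank '[{"gripper":85,"travel":[0,0,0],"twist":[0,0,0]},{"gripper":85,"travel":[0,0,0],"twist":[0,0,0]},{"gripper":85,"travel":[0,0,0],"twist":[0,0,0]}]' >/dev/null
python3 - <<'E'
from h import *
im,c=snap('wrist','w7.png');o=bot.get_obs();print(o['ee_pos'],o['tcp_rot'],o['q'][5])
print('stud top, roll top, foot',proj(c,[[.511,-.168,.074],[.511,-.168,.052],[.511,-.168,.0115]]).round(1))
# rectified top view on plane z=.052, 1px=1mm, centre (.511,-.168)
X,Y=np.meshgrid(np.arange(-55,56)*1e-3,np.arange(-55,56)*1e-3)
P=np.c_[(.511+X).ravel(),(-.168+Y).ravel(),np.full(X.size,.052)]
uv=proj(c,P).astype(np.float32).reshape(111,111,2)
t=cv2.remap(im,uv[...,0],uv[...,1],1);np.save('top.npy',t)
g=t.astype(int).mean(2)
for r in range(0,111,4): print(''.join('#' if v<28 else '+' if v<45 else '-' if v<75 else '.' for v in g[r,::2]), r-55)
E
```

```text
time: 23.95
ee_pos: [0.5099, -0.1693, 0.1649]
tcp_rot: [179.9, 0.0, -96.1]
wrist_force: [1.5, 0.5, 0.5]
opening: 0.085
grasp_force: 0.0
time: 25.32
ee_pos: [0.51, -0.1675, 0.1647]
tcp_rot: [-180.0, -0.1, 148.8]
wrist_force: [0.3, -0.4, 0.1]
opening: 0.0847
grasp_force: 0.0
[ 0.51054765 -0.16771375  0.16583907] [-1.79996062e+02 -1.24789014e-02  1.49284393e+02] 12.530975436595584
stud top, roll top, foot [[317.1 242.5]
 [317.2 233.1]
 [317.4 219.2]]
........................................................ -55
........................................................ -51
........................................................ -47
........................................................ -43
........................................................ -39
.................------------........................... -35
............---------+++++++++++#+...................... -31
.........--------++++++++++++++++++++................... -27
.......--------+++++++++++++++#++++++++................. -23
.....--------++++++++++.........+++++-+++.-............. -19
....--------#+++++++..+-+++........#++
[... 340 characters left out ...]
.-+--............-.++++++#-........... 9
.+-++..++-##++++-++..++------.-+++..+++++++--........... 13
.---+++++--##+-++++++..-++---++-.-+--+++++--............ 17
..+-+++++++-##+++++-+-++++--++++++++++++----............ 21
...+-+++++++++##++++-++++++++++++++++++----............. 25
....+--+++-+++++####++++++++++++++++------.............. 29
.....+-+++++-+++++++######+###+--...-----............... 33
.......+--+-+++++++++++++--------+-----................. 37
.........----------------------------................... 41
............+---------------------...................... 45
.................-----------............................ 49
........................................................ 53
```

The rectified map shows the roll's ring centred about (-1,-1) mm from the guess, 68 mm across as it should be, with the tape end sticking out at (29,-19) mm. That is direction -33°, so yaw 149 grips along its x. Descending.

```bash
python3 -m crank '[{"gripper":85,"travel":[-3,-1.4,30],"twist":[0,0,0]},{"gripper":85,"travel":[0,0,30],"twist":[0,0,0]},{"gripper":85,"travel":[0,0,30],"twist":[0,0,0]},{"gripper":85,"travel":[0,0,25],"twist":[0,0,0]},{"gripper":85,"travel":[0,0,15],"twist":[0,0,0]},{"gripper":85,"travel":[0,0,8],"twist":[0,0,0]},{"gripper":85,"travel":[0,0,0],"twist":[0,0,0]}]' 30; python3 -m crank '[{"gripper":72,"travel":[0,0,0],"twist":[0,0,0]},{"gripper":60,"travel":[0,0,0],"twist":[0,0,0]},{"gripper":60,"travel":[0,0,0],"twist":[0,0,0]},{"gripper":60,"travel":[0,0,0],"twist":[0,0,0]}]'
```

```text
time: 26.62
ee_pos: [0.5125, -0.1705, 0.0281]
tcp_rot: [-180.0, -0.0, 149.2]
wrist_force: [-0.0, 0.2, 0.2]
opening: 0.0848
grasp_force: 0.0
time: 27.12
ee_pos: [0.5131, -0.1707, 0.0293]
tcp_rot: [180.0, 0.1, 149.2]
wrist_force: [-0.4, 0.2, 6.8]
opening: 0.0659
grasp_force: 33.5
```

```bash
python3 -m crank '[{"gripper":60,"travel":[0,0,-4],"twist":[0,0,0]},{"gripper":60,"travel":[0,0,-6],"twist":[0,0,0]},{"gripper":60,"travel":[0,0,-8],"twist":[0,0,0]},{"gripper":60,"travel":[0,0,-8],"twist":[0,0,0]},{"gripper":60,"travel":[0,0,0],"twist":[0,0,0]}]'
```

```text
time: 27.75
ee_pos: [0.5129, -0.1706, 0.0549]
tcp_rot: [180.0, 0.1, 149.2]
wrist_force: [-0.6, -0.4, 0.1]
opening: 0.0657
grasp_force: 33.5
```

```bash
python3 -m crank '[{"gripper":60,"travel":[0,0,-30],"twist":[0,0,0]},{"gripper":60,"travel":[0,0,-40],"twist":[0,0,0]},{"gripper":60,"travel":[0,0,-25],"twist":[0,0,0]},{"gripper":60,"travel":[25.9,34.8,0],"twist":[0,0,0]},{"gripper":60,"travel":[25.9,34.8,0],"twist":[0,0,0]},{"gripper":60,"travel":[25.9,34.8,0],"twist":[0,0,0]},{"gripper":60,"travel":[25.9,34.8,0],"twist":[0,0,0]},{"gripper":60,"travel":[25.9,34.8,0],"twist":[0,0,0]},{"gripper":60,"travel":[25.9,34.8,0],"twist":[0,0,0]},{"gripper":60,"travel":[0,0,0],"twist":[0,0,0.175]},{"gripper":60,"travel":[0,0,0],"twist":[0,0,0.175]},{"gripper":60,"travel":[0,0,0],"twist":[0,0,0]}]'
python3 - <<'E'
from h import *
im,c=snap('wrist','w8.png')
u=np.array([.9945,-.105]);v=np.array([.105,.9945]);C=np.array([.492,.133])
print(bot.get_obs()['ee_pos'],proj(c,[[*(C+a*u+b*v),.014] for a,b in((-.064,.1085),(.064,.1085),(.064,-.1085),(-.064,-.1085),(-.064,.0175),(.064,.0175))]).round())
g=im.astype(int).mean(2)
m=((np.ptp(im.astype(int),axis=2)<25)&(g>130)).astype(np.uint8) # tray bluish grey floor
m=cv2.morphologyEx(m,2,np.ones((5,5)));n,l,s,ce=cv2.connectedComponentsWithStats(m)
for i in range(1,n):
    if s[i][4]>800:
        k=cv2.findContours((l==i).astype(np.uint8),0,2)[0][0];print(s[i],cv2.approxPolyDP(k,6,True).reshape(-1,2).tolist())
E
```

```text
time: 29.25
ee_pos: [0.4858, 0.0886, 0.1488]
tcp_rot: [-180.0, -0.0, 129.2]
wrist_force: [-0.3, 0.6, -0.5]
opening: 0.0654
grasp_force: 33.7
[0.48587981 0.08848413 0.14882648] [[406.  24.]
 [509. 153.]
 [318. 318.]
 [213. 226.]
 [317. 115.]
 [423. 228.]]
[  223    34   270   219 19501] [[403, 34], [327, 111], [341, 123], [356, 113], [368, 117], [368, 160], [383, 178], [352, 166], [344, 181], [296, 210], [262, 183], [250, 187], [223, 220], [260, 251], [297, 235], [329, 233], [375, 252], [416, 220], [403, 200], [411, 211], [425, 211], [492, 150]]
```

The tray outline agrees with the prediction, so I'll lower the roll.

```bash
python3 -m crank '[{"gripper":60,"travel":[0,0,35],"twist":[0,0,0]},{"gripper":60,"travel":[0,0,35],"twist":[0,0,0]},{"gripper":60,"travel":[0,0,35],"twist":[0,0,0]},{"gripper":60,"travel":[0,0,20],"twist":[0,0,0]},{"gripper":60,"travel":[0,0,10],"twist":[0,0,0]},{"gripper":60,"travel":[0,0,8],"twist":[0,0,0]},{"gripper":60,"travel":[0,0,4],"twist":[0,0,0]},{"gripper":60,"travel":[0,0,0],"twist":[0,0,0]},{"gripper":60,"travel":[0,0,0],"twist":[0,0,0]}]'
```

```text
time: 30.42
ee_pos: [0.4863, 0.0885, 0.0025]
tcp_rot: [180.0, 0.0, 129.1]
wrist_force: [-0.3, 0.5, -0.9]
opening: 0.0656
grasp_force: 33.7
```

```bash
python3 -m crank '[{"gripper":60,"travel":[0,0,1.5],"twist":[0,0,0]},{"gripper":60,"travel":[0,0,0],"twist":[0,0,0]},{"gripper":60,"travel":[0,0,0],"twist":[0,0,0]}]'
```

```text
time: 30.8
ee_pos: [0.486, 0.0885, 0.0005]
tcp_rot: [180.0, 0.0, 129.1]
wrist_force: [-0.8, 0.5, -0.6]
opening: 0.0658
grasp_force: 33.7
```

```bash
python3 -m crank '[{"gripper":60,"travel":[0,0,1],"twist":[0,0,0]},{"gripper":60,"travel":[0,0,0],"twist":[0,0,0]},{"gripper":60,"travel":[0,0,0],"twist":[0,0,0]}]'
```

```text
time: 31.18
ee_pos: [0.4859, 0.0885, -0.0005]
tcp_rot: [-180.0, -0.0, 129.1]
wrist_force: [0.1, 0.1, -1.6]
opening: 0.066
grasp_force: 33.7
```

```bash
python3 -m crank '[{"gripper":60,"travel":[0,0,1],"twist":[0,0,0]},{"gripper":60,"travel":[0,0,0],"twist":[0,0,0]},{"gripper":60,"travel":[0,0,0],"twist":[0,0,0]}]'
```

```text
time: 31.55
ee_pos: [0.486, 0.0885, -0.0008]
tcp_rot: [180.0, 0.0, 129.1]
wrist_force: [-2.5, -0.2, 6.2]
opening: 0.0659
grasp_force: 34.5
```

Contact with the floor. Release, rise straight up, then check both objects numerically.

```bash
python3 -m crank '[{"gripper":76,"travel":[0,0,0],"twist":[0,0,0]},{"gripper":76,"travel":[0,0,0],"twist":[0,0,0]},{"gripper":76,"travel":[0,0,0],"twist":[0,0,0]},{"gripper":76,"travel":[0,0,-10],"twist":[0,0,0]},{"gripper":76,"travel":[0,0,-25],"twist":[0,0,0]},{"gripper":85,"travel":[0,0,-40],"twist":[0,0,0]},{"gripper":85,"travel":[0,0,-50],"twist":[0,0,0]},{"gripper":85,"travel":[0,0,-50],"twist":[0,0,0]},{"gripper":85,"travel":[0,0,0],"twist":[0,0,0]},{"gripper":85,"travel":[0,0,0],"twist":[0,0,0]},{"gripper":85,"travel":[0,0,0],"twist":[0,0,0]}]'
python3 - <<'E'
from h import *
im,c=snap('wrist','w9.png');print(bot.get_obs()['ee_pos'])
u=np.array([.9945,-.105]);v=np.array([.105,.9945]);C=np.array([.492,.133])
def top(z,step=.004):
    B=np.arange(.112,-.113,-.008);A=np.arange(-.066,.067,step)
    uv=proj(c,[[*(C+a*u+b*v),z] for b in B for a in A]).astype(np.float32).reshape(len(B),len(A),2)
    g=cv2.remap(im,uv[...,0],uv[...,1],1).astype(int).mean(2)
    for b,r in zip(B,g): print(''.join('#' if x<45 else '+' if x<75 else '-' if x<125 else '.' for x in r),round(b*1e3))
top(.022,.003)
E
```

```text
time: 32.92
ee_pos: [0.4854, 0.0884, 0.1722]
tcp_rot: [-179.9, -0.1, 129.1]
wrist_force: [0.1, -0.7, -0.5]
opening: 0.0849
grasp_force: 0.0
[0.48536657 0.08836316 0.17226456]
............................................. 112
.-........................................... 104
--.....................................-+-... 96
-.-....................--..............-+-... 88
-..............-+++-----------.........-+-... 80
-...........--+++#-------------........-+-... 72
-...........-+++#--------------........-+-... 64
-............+++##+------------........-+-... 56
-.............++++####+----+-..........-+-... 48
-....----------..----------............-+-... 40
-....------------......................-+-... 32
-----------------......................-+-..- 24
----------------.......................-+-..- 16
-----------------......................-+-..- 8
---------..............................-+.... 0
------.......---+#######...............-+.... -8
----......--+#############+##..........-+-... -16
--.......--######-.....--+#####........-+.... -24
--......--#####-.........-#-####.......-+-... -32
-.......--####-.........--++####+......-+.... -40
-........-#####........--##-####.......-+.... -48
-.........-######-#++####-#####........-+.... -56
-............################-.........-+.... -64
-................+#######-.............-+.... -72
-......................................-+.... -80
-......................................-+.... -88
..-++-+++++--++++-++++++-++++-+++++-+++-+.... -96
............................................. -104
............................................. -112
```

The roll is round, flat and about 4 mm from the large compartment's centre. The nut is upright near the small compartment's centre, and the gripper touches nothing.

```bash
python3 -c "
from workcell import bot
print(bot.job_done())"
```

```text
the job is handed in; nothing more can be done
None
```

I handed the job in at about 33 s: the hub nut stands flange down in the tray's small compartment and the black roll lies flat in the large one, both checked in the last wrist image; no verdict came back.

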